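# Load the last tube foot and deliver the tote tray

### The job

Stand the copper tube foot that is on the bench upright in the empty half of the tote tray, then carry the tray level by its handle to the raised stand and set it down gently, flat inside the stand's four corner angles. All three feet must still be standing in their own halves of the tray at the end; do not let the tray drop or tip, and leave the offcut, jar and wrench alone.

Things in the scene. Friction and masses are not known exactly. Their poses are not given: they have to be found in the camera images.
- tray: open sheet-aluminium tote tray, outside 260 (its x) x 150 (its y) mm, walls 30 high and 4 thick, floor 4 thick, about 0.5 kg, with a wooden cross handle over its middle on two flat metal uprights. It starts on the bench, left or right. Origin: centre of its underside; z up. Two feet already stand in its -x half; its +x half is empty.
- tray_handle (a point): middle of the tray's wooden handle, 120 mm above the tray's underside. The handle is a level bar 14 mm thick (tray x), 130 long (tray y), 26 high, open below; its uprights stand 67 mm either side of this point along y. Axes as the tray's. Pinch it across its thickness, along the tray's x.
- tray_bay (a point): middle of the empty half of the tray, on its inner floor: 75 mm along +x from the tray's centre, 4 mm above its underside. Axes as the tray's.
- foot_loose: the copper tube foot that stands alone on the bench: base plate 46 x 46 x 6 mm, on it an upright square tube 26 x 26 mm up to 85 mm above the underside, faces along its x and y, small brass gussets 8 mm out and up to 26 mm height on its two x faces. About 0.12 kg. Origin: centre of its underside; z up.
- foot_a: a like foot standing in the tray's -x half, about 80 mm from the tray's centre, on the +y side. Origin: centre of its underside; z up.
- foot_b: a like foot standing in the tray's -x half, about 80 mm from the tray's centre, on the -y side. Origin: centre of its underside; z up.
- stand: low dark steel stand fixed on the bench, on the other side from the tray: plate 320 (x) x 210 (y) mm, its top 60 mm above the bench, with four corner angles (5 mm thick, 14 mm high above the plate) that leave a space of 290 x 180 mm inside. Origin: on the bench under its middle; z up. The tray's long side goes along the stand's x, either way round.
- stand_seat (a point): middle of the stand's plate, on its top face (60 mm above the bench), where the centre of the tray's underside should come to rest. Axes as the stand's.
- offcut: bystander: folded sheet-metal offcut, 65 x 90 mm, 70 high, at the far edge of the work. Origin: centre of its underside.
- jar: bystander: closed jar with a steel cap, 64 mm across, 75 high, at the far edge of the work. Origin: centre of its underside.
- wrench: bystander: 150 mm wrench lying flat between robot and work. Origin: centre of its underside.
Not all that is in view belongs to the job. Leave any blue or purple look-alike of the foot_loose alone.

How it is judged:
By the outcome, as a careful person would: the job done as asked, in the order asked, and still so for the second after the job is handed in, with the robot touching nothing.
It also fails if it takes over 54 s, if anything falls off the work surface, if the arm or the gripper's body presses on something with over 40 N, if the wrist force passes 120 N, or if a joint passes its speed limit or range.

### The arm

A 6-joint arm with a two-finger parallel gripper is mounted at the origin on the work surface. World frame = base frame: x ahead of the robot, y to its left, z up, the work surface at z = 0. Lengths are in m, angles in rad, forces in N, time in s.
With the tool pointing down it reaches from about 0.375 to 0.9 m from the base axis. Payload 3.1 kg.
Tool frame: the origin (TCP) lies between the finger pads; the fingertips stand robot.tip_extent ahead of it and the grasp point (between the pads) lies 3 mm ahead of it (robot.tip_extent is the distance from the TCP to the fingertips, in m); z points along the fingers, x is the direction in which the jaws open and shut, and the axes are right-handed (so a half turn about z gives the same grasp; the last joint's range is limited). The gripper opens to 87 mm and grips with 3 to 60 N. Pads are 19 mm wide; open, the fingers measure 117 mm over their backs; the gripper's body (75 mm by 190 mm) begins 51 mm behind the grasp point.
Start: joints at [0.992, 0.527, 1.433, -0, 1.181, -0.178], TCP at [0.244, 0.575, 0.245] pointing down, gripper open.
Joint ranges: [-3.08, 3.08], [-0.75, 2.2], [0.22, 2.44], [-1.43, 4.57], [0, 2.65], [-2.85, 2.85]. Speed limits (rad/s): [2.79, 2.79, 3.14, 3.14, 3.14, 3.14].

### API

Orientations are given as a unit quaternion [x, y, z, w].
In Python, from rig import robot, cams gives the robot as it stands.
- The arm moves only by the tool carry_out, never from a script. Its argument "steps" is a list of rows, each a list of 3 entries, a list of its own where there are three numbers: the shift along the world's x, y, z in cm, then the turn about the world's z in degrees, then the closure, from 0 (fully open) to 1 (shut). In form: [[[dx, dy, dz], spin, fingers], ...]. A call has 1 to 10 rows; each row shifts and turns the pose as measured when the row begins; what a row does not reach is not made up. A row lasts 1/10 s, in which the tool goes at most 50 mm and 8.59 degrees, less where a joint would pass 70% of its speed; a pose out of reach is approached as far as the arm can. A call with a gripper value outside its range is refused whole. The fingers move at their own pace and stop on an object; "squeeze" is the grip in N (left out, the last holds). Time passes only in rows, so rows that do not move let the fingers close. It gives the time, the measured TCP pose, the force and the opening at its end, in the units of the state.
- robot.get_obs(): the state, without advancing time (a new reading comes with each control period).
- cams.camera(name): name is "scene" or "top" or "wrist"; returns a dict with "pixels" (420x560x3 uint8, red, green, blue), "fx", "fy", "cx", "cy" (pixels), "k1" (the pictures are not rectified: a ray, as slopes to the right and down, at radius r is drawn at 1 + k1 r^2 times it, then the intrinsics apply), "eye" and "rotation" of the camera in the world. Camera axes: x right, y up, looking along -z (the intrinsics and any distortion apply to the point x, -y, -z); pixel columns grow to the right and rows downward; lengths in m; the calibration is good to about 2 mm. A picture is of the moment at which its call begins. There is no depth.
- robot.hand_in(): hands the job in, once; it reports no verdict.
The state is a dict: "time": time; "q": joint angles; "joint_velocities": joint speeds; "joint_torque": joint torques, N m; "position": TCP position; "tool_rot": TCP orientation; "ft_force": force on the tool from outside, world axes, zero at the start; "moment": the same for the moment, N m; "grip_width": finger opening in m.
Only numpy, scipy, OpenCV 4.12 (cv2) and the standard library are available. Lean on these libraries where they do the work, as an engineer would, in place of code of your own. Each camera call takes 0.05 s, during which the arm holds its last target. There are 200 camera calls.

## Working session

There is one attempt and no reset: what is moved stays moved. The work goes in short steps, Python scripts to look and compute and a tool call to move; the robot and the scene stay as the last step left them, time stands still between calls to the robot, and variables do not carry over. Pictures are saved under pics/ and viewed, about 8 in all and at most 12, crops included, and the job is handed in when it is done.

Besides the shell and the picture viewer there is one more tool, called as name(argument=value, ...), one argument or row to a line, values as JSON. carry_out: Moves the arm, as the interface text tells. Its arguments: {"type":"object","properties":{"steps":{"type":"array"},"squeeze":{"type":"number"}},"required":["steps"]}

```bash
mkdir -p pics; ls
cat > h.py <<'E'
import numpy as np, cv2
from rig import robot, cams
def snap(n,f):
    c=cams.camera(n); cv2.imwrite(f'pics/{f}.png',c['pixels'][:,:,::-1]); np.save(f'pics/{f}.npy',c,allow_pickle=True); return c
def load(f): return np.load(f'pics/{f}.npy',allow_pickle=True).item()
def K(c): return np.array([[c['fx'],0,c['cx']],[0,c['fy'],c['cy']],[0,0,1.]]), np.array([c['k1'],0,0,0,0.])
def ray(c,uv):
    k,d=K(c); p=cv2.undistortPoints(np.array(uv,float).reshape(-1,1,2),k,d).reshape(-1,2)
    v=np.c_[p[:,0],-p[:,1],-np.ones(len(p))]@np.array(c['rotation']).T
    return np.array(c['eye']),v
def onz(c,uv,z):
    e,v=ray(c,uv); return e+v*((z-e[2])/v[:,2])[:,None]
def proj(c,P):
    q=(np.atleast_2d(P)-np.array(c['eye']))@np.array(c['rotation'])
    k,d=K(c); return cv2.projectPoints(q*[1,-1,-1],np.zeros(3),np.zeros(3),k,d)[0].reshape(-1,2)
E
python3 - <<'E'
from h import *
o=robot.get_obs(); print({k:np.round(v,3) for k,v in o.items()}, robot.tip_extent)
a=snap('top','top0'); b=snap('scene','scene0')
for c in (a,b): print({k:np.round(c[k],3).tolist() for k in c if k!='pixels'})
E
```

```text
pics
{'time': np.float64(0.0), 'q': array([ 0.991,  0.528,  1.434, -0.   ,  1.181, -0.179]), 'joint_velocities': array([ 0.002,  0.   , -0.001,  0.   , -0.   ,  0.   ]), 'joint_torque': array([ 1.0000e-03, -4.4003e+01, -1.7660e+01,  6.3000e-02,  5.8000e-02,
       -0.0000e+00]), 'position': array([0.243, 0.575, 0.244]), 'tool_rot': array([ 0.834,  0.552, -0.001,  0.   ]), 'ft_force': array([0.559, 0.285, 0.387]), 'moment': array([-0.03 ,  0.032, -0.028]), 'grip_width': np.float64(0.087)} 0.022
{'fx': 469.924, 'fy': 469.924, 'cx': 280.064, 'cy': 200.394, 'k1': -0.087, 'eye': [0.407, -0.009, 1.249], 'rotation': [-0.051, 0.056, 0.714, -0.696]}
{'fx': 388.0, 'fy': 388.0, 'cx': 277.34, 'cy': 206.146, 'k1': 0.006, 'eye': [1.035, -0.018, 0.822], 'rotation': [0.204, 0.196, 0.683, 0.673]}
```

View pics/top0.png

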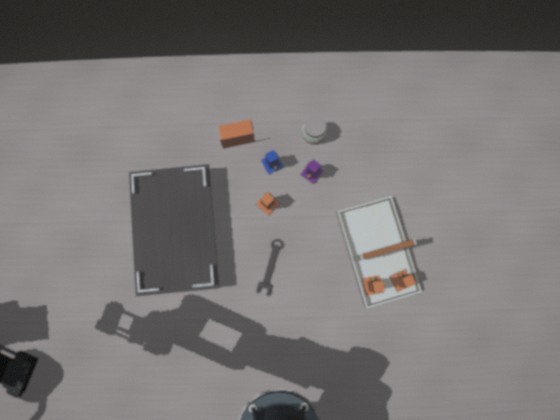

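View pics/scene0.png

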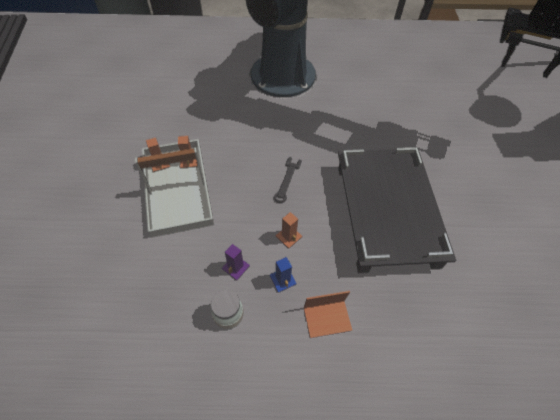

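The candidates for the loose foot in the top view are the copper one at (267,203), blue at (271,161) and purple at (312,171). The orange offcut at (237,133) is a folded sheet. Copper with a plate and tube fits only (267,203). I'll confirm that in an enlarged crop, next to one of the tray.

```bash
python3 - <<'E'
s=open('h.py').read().replace("import numpy as np, cv2","import numpy as np, cv2\nfrom scipy.spatial.transform import Rotation as R").replace("np.array(c['rotation'])","R.from_quat(c['rotation']).as_matrix()")
open('h.py','w').write(s)
E
python3 - <<'E'
from h import *
a=load('top0'); b=load('scene0')
def crop(c,x,y,w,h,s): return cv2.resize(c['pixels'][y:y+h,x:x+w,::-1],None,fx=s,fy=s,interpolation=cv2.INTER_CUBIC)
cv=np.zeros((600,800,3),np.uint8)
p=crop(a,247,180,40,50,6);cv[:300,:240]=p
p=crop(b,270,205,40,50,6);cv[300:,:240]=p
p=crop(a,325,190,110,120,5);cv[:600,245:795]=p
cv2.imwrite('pics/crop0.png',np.clip(cv*1.3,0,255).astype(np.uint8))
print(onz(a,[(267,205),(271,161),(172,229),(380,250)],0).round(3), onz(b,[(289,240)],0).round(3))
for c,n in((a,'top'),(b,'scene')):
    hsv=cv2.cvtColor(c['pixels'],cv2.COLOR_RGB2HSV)
    m=((hsv[...,0]<14)&(hsv[...,1]>120)&(hsv[...,2]>50)).astype(np.uint8)
    k,l,st,ce=cv2.connectedComponentsWithStats(m)
    print(n,[(st[i].tolist(),ce[i].round(1).tolist()) for i in range(1,k) if st[i,4]>40])
E
```

```text
[[ 0.586  0.015  0.   ]
 [ 0.707  0.001  0.   ]
 [ 0.528  0.271  0.   ]
 [ 0.457 -0.283  0.   ]] [[0.6   0.018 0.   ]]
top [([220, 121, 32, 19, 409], [235.7, 129.8]), ([258, 194, 16, 19, 150], [265.7, 202.6]), ([365, 242, 47, 15, 94], [391.1, 248.1]), ([402, 276, 13, 10, 89], [408.0, 280.4]), ([364, 279, 19, 15, 156], [373.2, 286.0])]
scene [([179, 137, 9, 7, 61], [182.9, 140.0]), ([147, 139, 10, 8, 58], [151.6, 142.5]), ([139, 155, 26, 7, 64], [151.0, 157.3]), ([284, 214, 13, 11, 87], [289.9, 218.9]), ([284, 233, 17, 14, 59], [292.3, 240.3]), ([305, 302, 46, 35, 1168], [326.9, 318.7])]
```

View pics/crop0.png

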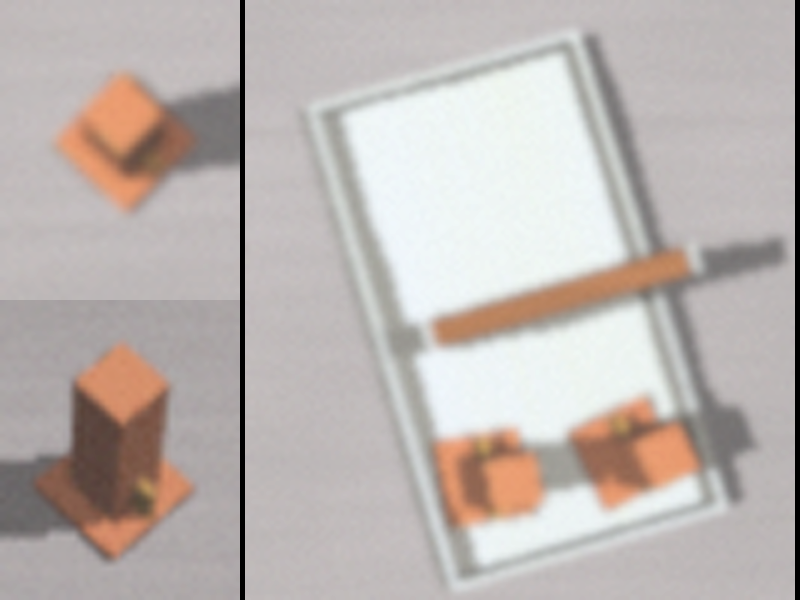

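The crop confirms the copper foot: a square tube on a plate with brass gussets on its +x+y and -x-y faces. The tray's far half is the empty one. Next I'll measure from these corners.

Run:
```python
from h import *
a=load('top0'); b=load('scene0')
T=lambda p:np.array(p)/6.+[246.6,179.6]
S=lambda p:(np.array(p)-[0,300])/6.+[269.6,204.6]
W=lambda p:(np.array(p)-[245,0])/5.+[324.6,189.6]
# subpixel: resized centre coords u=(x+.5)/s-.5
ang=lambda v:np.degrees(np.arctan2(v[1],v[0])).round(1)
top=onz(a,T([(125,72),(85,122),(122,162),(166,117)]),.085);print('foot top',top.mean(0).round(4),[ang(top[i]-top[(i+1)%4]) for i in range(4)])
pl=onz(a,T([(54,140),(130,213),(198,137)]),.006);print('plate',(pl[0]+pl[2])[:2]/2,[ang(pl[0]-pl[1]),ang(pl[2]-pl[1])],np.linalg.norm(pl[0]-pl[2]))
st=onz(b,S([(122,344),(72,383),(120,425),(170,384)]),.085);print('scene top',st.mean(0).round(4),[ang(st[i]-st[(i+1)%4]) for i in range(4)])
sp=onz(b,S([(36,484),(110,558),(196,487)]),.006);print('scene plate',(sp[0]+sp[2])[:2]/2,[ang(sp[0]-sp[1]),ang(sp[2]-sp[1])])
r=onz(a,W([(305,108),(583,32),(728,508),(457,590)]),.03);print('tray',r.mean(0).round(4),'x',ang(r[0]-r[3]),ang(r[1]-r[2]),'y',ang(r[0]-r[1]),ang(r[3]-r[2]),[np.linalg.norm(r[i]-r[(i+1)%4]).round(3) for i in range(4)])
h=onz(a,W([(433,330),(690,258)]),.126);print('handle',h.mean(0),ang(h[0]-h[1]),np.linalg.norm(h[0]-h[1]))
# stand
g=lambda c:cv2.cvtColor(c['pixels'],cv2.COLOR_RGB2GRAY)
im=g(a)
x,y,w,h_=115,150,115,155
m=(cv2.GaussianBlur(im,(3,3),0)[y:y+h_,x:x+w]<85).astype(np.uint8)
m=cv2.morphologyEx(m,cv2.MORPH_CLOSE,np.ones((15,15)))
c=max(cv2.findContours(m,0,2)[0],key=cv2.contourArea);q=cv2.minAreaRect(c);print('stand px',q[0],cv2.boxPoints(q)+[x,y])
bx=onz(a,cv2.boxPoints(q)+[x,y],.06);print('stand',bx.mean(0),[ang(bx[i]-bx[(i+1)%4]) for i in range(4)],[np.linalg.norm(bx[i]-bx[(i+1)%4]).round(3) for i in range(4)])
p=[cv2.resize(a['pixels'][155:305,120:230,::-1],None,fx=4,fy=4,interpolation=2),cv2.resize(b['pixels'][135:285,330:460,::-1][:,:90],None,fx=4,fy=4,interpolation=2)]
cv2.imwrite('pics/crop1.png',np.clip(np.hstack(p)*1.7,0,255).astype(np.uint8))
o=robot.get_obs(); Rm=R.from_quat(o['tool_rot']).as_matrix();print('jaw',ang(Rm[:2,0]),Rm[:,2])
```

```text
foot top [0.5885 0.0123 0.085 ] [np.float64(-39.6), np.float64(41.1), np.float64(134.5), np.float64(-139.5)]
plate [0.59164995 0.01325375] [np.float64(44.5), np.float64(-43.0)] 0.06419447725377458
scene top [0.5917 0.016  0.085 ] [np.float64(133.0), np.float64(-134.9), np.float64(-46.2), np.float64(45.9)]
scene plate [0.59137371 0.01731949] [np.float64(-137.8), np.float64(133.0)]
tray [ 0.4537 -0.2742  0.03  ] x 15.1 13.7 y 103.7 104.3 [np.float64(0.154), np.float64(0.258), np.float64(0.148), np.float64(0.259)]
handle [ 0.45552522 -0.27471088  0.126     ] 103.6 0.13007850912352453
stand px (63.098201751708984, 79.22132110595703) [[126.91609192 173.52730179]
 [217.73030853 164.79516983]
 [229.28031158 284.91534424]
 [138.46609497 293.6474762 ]]
stand [0.52402265 0.24277468 0.06      ] [np.float64(93.9), np.float64(4.9), np.float64(-85.8), np.float64(-173.5)] [np.float64(0.238), np.float64(0.309), np.float64(0.23), np.float64(0.311)]
jaw 67.0 [-0.00108731 -0.00168693 -0.99999799]
```

View pics/crop1.png

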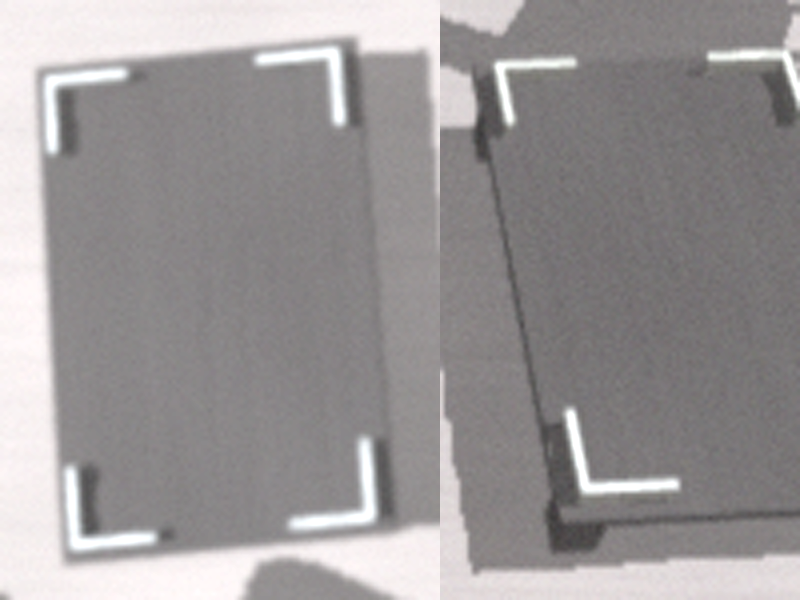

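Run:
```python
from h import *
a=load('top0'); b=load('scene0')
ang=lambda v:np.degrees(np.arctan2(v[1],v[0])).round(1)
r=onz(a,np.array([(43,77),(338,47),(376,520),(72,550)])/4+[119.6,154.6],.074)
print('stand',r.mean(0).round(4),[ang(r[0]-r[3]),ang(r[1]-r[2]),ang(r[0]-r[1]),ang(r[3]-r[2])],[np.linalg.norm(r[i]-r[(i+1)%4]).round(3) for i in range(4)])
# scene bright angles
hsv=cv2.cvtColor(b['pixels'],cv2.COLOR_RGB2HSV)
m=((hsv[...,2]>125)&(hsv[...,1]<60)).astype(np.uint8);m[:,:335]=0;m[:130]=0;m[275:]=0;m[:,460:]=0
k,l,st,ce=cv2.connectedComponentsWithStats(m)
print([(st[i].tolist(),ce[i].round(1).tolist()) for i in range(1,k) if st[i,4]>12])
```

```text
stand [0.523  0.2566 0.074 ] [np.float64(4.5), np.float64(4.3), np.float64(94.3), np.float64(94.4)] [np.float64(0.191), np.float64(0.3), np.float64(0.19), np.float64(0.301)]
[([335, 130, 16, 13, 153], [341.5, 135.3]), ([411, 130, 49, 145, 2856], [446.7, 192.2]), ([397, 139, 31, 24, 138], [417.3, 147.1]), ([344, 150, 20, 16, 61], [349.8, 153.9]), ([335, 154, 3, 12, 32], [335.9, 160.0]), ([429, 233, 24, 22, 98], [443.5, 248.2]), ([362, 237, 28, 21, 96], [371.8, 252.0])]
```

carry_out(
  steps=[
    [[2.6,-4,-0.3],-2,0],
    [[2.6,-4,-0.3],-2,0],
    [[2.6,-4,-0.3],-2,0],
    [[2.6,-4,-0.3],-2,0],
    [[2.6,-4,-0.3],-2,0],
    [[2.6,-4,-0.3],-2,0],
    [[2.6,-4,-0.3],-2,0],
    [[2.6,-4,-0.3],-2,0],
    [[2.6,-4,-0.3],-2,0],
    [[2.6,-4,-0.3],-2,0],
  ],
)

```text
time: 1.1
position: [0.505, 0.1646, 0.2099]
tool_rot: [0.917, 0.399, -0.001, -0.001]
ft_force: [0.6, 0.1, -0.6]
grip_width: 0.087
```

carry_out(
  steps=[
    [[2.2,-3.8,-1],-0.3,0],
    [[2.2,-3.8,-1],-0.3,0],
    [[2.2,-3.8,-1],-0.3,0],
    [[2,-3.6,-1],-0.3,0],
    [[0,0,0],0,0],
    [[0,0,0],0,0],
  ],
)

```text
time: 1.7
position: [0.5969, 0.0009, 0.166]
tool_rot: [0.923, 0.384, -0.001, -0.001]
ft_force: [-0.3, -0.0, -0.0]
grip_width: 0.0869
```

Run:
```python
from h import *
o=robot.get_obs(); print(o['position'].round(4), o['time'])
c=snap('wrist','w1'); print({k:np.round(c[k],3).tolist() for k in c if k!='pixels'})
print(proj(c,[[.5915,.0155,.085],[.5915,.0155,.006]]))
```

```text
[0.5969 0.0009 0.166 ] 1.7
{'fx': 356.791, 'fy': 356.791, 'cx': 273.98, 'cy': 208.45, 'k1': 0.012, 'eye': [0.543, 0.054, 0.307], 'rotation': [-0.129, -0.054, 0.38, 0.914]}
[[284.92193936 205.68226492]
 [282.21431757 180.9306307 ]]
```

View pics/w1.png

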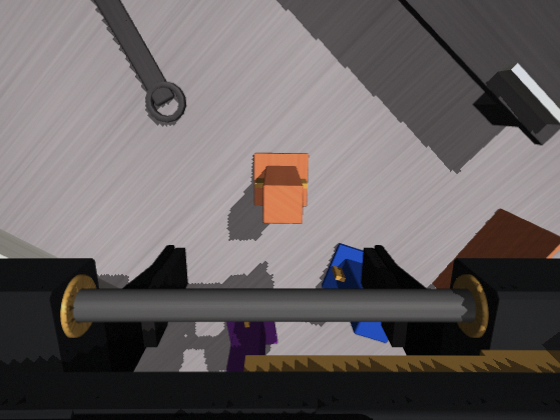

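The wrist view shows the tube top centred near (283,204), where I predicted (285,206), and its edges are square to the jaws. The gussets at (258,184) and (306,184) lie below grip height. The pose is confirmed, so I'll go down and grip.

carry_out(
  steps=[
    [[-0.5,1.5,0],0,0],
    [[0,0,0],0,0],
    [[0,0,-3],0,0],
    [[0,0,-3],0,0],
    [[0,0,-2],0,0],
    [[0,0,-1],0,0],
    [[0,0,0],0,0],
    [[0,0,0],0,0],
  ],
)

```text
time: 2.55
position: [0.5888, 0.0288, 0.0782]
tool_rot: [0.92, 0.392, 0.001, 0.0]
ft_force: [-0.2, -0.2, -0.4]
grip_width: 0.0872
```

Run:
```python
from h import *
for i in range(3):
    o=robot.get_obs(); print(o['position'].round(4), o['time'],o['joint_velocities'].round(3)); cams.camera('wrist')
```

```text
[0.5888 0.0288 0.0782] 2.55 [ 0.013 -0.005  0.004 -0.001  0.    -0.   ]
[0.5889 0.0287 0.0784] 2.6 [-0.008 -0.007 -0.007 -0.002 -0.    -0.002]
[0.5892 0.0284 0.0787] 2.65 [-0.007 -0.003 -0.006 -0.002 -0.003 -0.001]
```

carry_out(
  steps=[
    [[0,0,0],0,0],
    [[0,0,0],0,0],
  ],
)

```text
time: 2.9
position: [0.5905, 0.0278, 0.0804]
tool_rot: [0.92, 0.391, 0.003, 0.002]
ft_force: [0.2, -0.0, 0.3]
grip_width: 0.087
```

carry_out(
  steps=[
    [[0,-0.4,-0.4],0,0],
    [[0,-0.4,-0.4],0,0],
    [[0,-0.2,-0.2],0,0],
    [[0,0,0],0,0],
    [[0,0,0],0,0],
  ],
)

```text
time: 3.4
position: [0.591, 0.016, 0.07]
tool_rot: [0.921, 0.39, 0.004, 0.002]
ft_force: [0.1, -0.0, 0.1]
grip_width: 0.0871
```

carry_out(
  steps=[
    [[0,0,0],0,1],
    [[0,0,0],0,1],
    [[0,0,0],0,1],
    [[0,0,0],0,1],
    [[0,0,0],0,1],
    [[0,0,0],0,1],
  ],
  squeeze=20,
)

```text
time: 4.0
position: [0.591, 0.0163, 0.0701]
tool_rot: [0.921, 0.391, 0.004, 0.002]
ft_force: [-0.4, -0.2, -0.4]
grip_width: 0.047
```

carry_out(
  steps=[
    [[0,0,0],0,1],
    [[0,0,0],0,1],
    [[0,0,0],0,1],
    [[0,0,0],0,1],
    [[0,0,0],0,1],
  ],
)

```text
time: 4.5
position: [0.5908, 0.0164, 0.0701]
tool_rot: [0.92, 0.391, 0.004, 0.002]
ft_force: [-0.7, 0.4, 0.2]
grip_width: 0.026
```

carry_out(
  steps=[
    [[0,0,1],0,1],
    [[0,0,2.5],0,1],
    [[0,0,3],0,1],
    [[0,0,2.5],0,1],
    [[0,0,1],0,1],
    [[0,0,0],0,1],
    [[0,0,0],0,1],
  ],
)

```text
time: 5.2
position: [0.5882, 0.0169, 0.1734]
tool_rot: [0.921, 0.391, 0.002, 0.0]
ft_force: [0.1, -0.1, -2.3]
grip_width: 0.0259
```

carry_out(
  steps=[
    [[-0.5,-2.2,0],5,1],
    [[-0.6,-3,0],6,1],
    [[-0.7,-3,0],6,1],
    [[-0.7,-3,0],6,1],
    [[-0.7,-3,0],6,1],
    [[-0.7,-3,0],6,1],
    [[-0.6,-2.5,0],6,1],
    [[-0.5,-2,0],5,1],
    [[0,0,0],0,1],
    [[0,0,0],0,1],
  ],
)

```text
time: 6.2
position: [0.5278, -0.2037, 0.1583]
tool_rot: [0.682, 0.731, -0.005, -0.012]
ft_force: [-0.4, 0.2, -1.6]
grip_width: 0.0257
```

```bash
cat >> h.py <<'E'
def jaw():
    o=robot.get_obs(); m=R.from_quat(o['tool_rot']).as_matrix(); return o['position'].round(4), np.degrees(np.arctan2(m[1,0],m[0,0])).round(2), m[:,2].round(4), o['time'], o['grip_width']
E
python3 -c "
from h import *
print(jaw())"
```

```text
(array([ 0.5278, -0.2037,  0.1583]), np.float64(93.92), array([-0.0238,  0.0087, -0.9997]), 6.2, 0.02565079878315036)
```

carry_out(
  steps=[
    [[0,-0.6,0],1,1],
    [[0,-1,0],2,1],
    [[0,-1,0],2,1],
    [[0,-1,0],2,1],
    [[0,-0.8,0],2,1],
    [[0,-0.5,0],1,1],
    [[0,0,0],0,1],
    [[0,0,0],0,1],
  ],
)

```text
time: 7.0
position: [0.528, -0.2469, 0.1549]
tool_rot: [0.61, 0.792, -0.006, -0.015]
ft_force: [-0.8, -0.5, -1.1]
grip_width: 0.0262
```

```bash
python3 -c "
from h import *
print(jaw())"
```

```text
(array([ 0.528 , -0.2469,  0.1549]), np.float64(104.79), array([-0.0316,  0.0092, -0.9995]), 7.0, 0.026188862474009356)
```

carry_out(
  steps=[
    [[0.1,-0.4,-0.5],0,1],
    [[0.1,-0.4,-1],0,1],
    [[0,0,-1.2],0,1],
    [[0,0,-1.2],0,1],
    [[0,0,-1.2],0,1],
    [[0,0,-1],0,1],
    [[0,0,-0.6],0,1],
    [[0,0,-0.3],0,1],
    [[0,0,0],0,1],
    [[0,0,0],0,1],
  ],
)

```text
time: 8.0
position: [0.5292, -0.2533, 0.0767]
tool_rot: [0.61, 0.792, -0.006, -0.018]
ft_force: [0.1, 0.5, -1.3]
grip_width: 0.0255
```

```bash
python3 -c "
from h import *
print(jaw())
a=snap('top','t2');b=snap('scene','s2')
p=np.hstack([cv2.resize(a['pixels'][180:310,325:435],(380,450),interpolation=2),cv2.resize(b['pixels'][120:250,120:230],(380,450),interpolation=2)])
cv2.imwrite('pics/c2.png',p[:,:,::-1])
"
```

```text
(array([ 0.5292, -0.2533,  0.0767]), np.float64(104.81), array([-0.035 ,  0.0121, -0.9993]), 8.0, 0.025478291988757173)
```

View pics/c2.png

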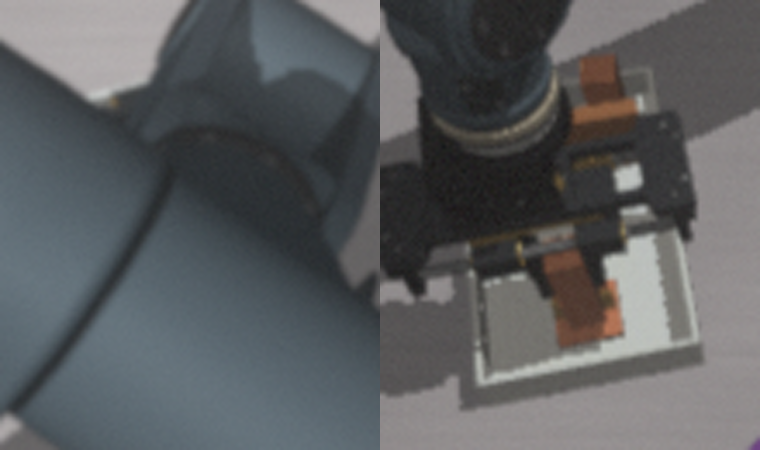

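The scene view shows the foot over the middle of the empty half, with its plate at about (590,320) in the crop, just above the floor. I'll lower it to contact.

carry_out(
  steps=[
    [[0,0,-0.1],0,1],
    [[0,0,-0.1],0,1],
    [[0,0,-0.1],0,1],
    [[0,0,0],0,1],
  ],
)

```text
time: 8.5
position: [0.5302, -0.254, 0.0753]
tool_rot: [0.61, 0.792, -0.006, -0.016]
ft_force: [0.2, -0.8, -1.3]
grip_width: 0.0253
```

carry_out(
  steps=[
    [[0,0,-0.15],0,1],
    [[0,0,-0.15],0,1],
    [[0,0,0],0,1],
  ],
)

```text
time: 8.8
position: [0.5303, -0.2541, 0.0754]
tool_rot: [0.61, 0.793, -0.006, -0.015]
ft_force: [-0.7, 0.4, -2.2]
grip_width: 0.0257
```

carry_out(
  steps=[
    [[0,0,-0.3],0,1],
    [[0,0,-0.3],0,1],
    [[0,0,-0.2],0,1],
  ],
)

```text
time: 9.1
position: [0.5299, -0.2545, 0.0743]
tool_rot: [0.609, 0.793, -0.007, -0.015]
ft_force: [-2.0, 1.6, 8.4]
grip_width: 0.0258
```

Contact at 8 N. I'll release and then retract.

carry_out(
  steps=[
    [[0,0,0],0,0.9],
    [[0,0,0],0,0.5],
    [[0,0,0],0,0.2],
    [[0,0,0],0,0.1],
    [[0,0,0],0,0.1],
    [[0,0,0],0,0.1],
    [[0,0,0],0,0.1],
    [[0,0,0],0,0.1],
  ],
)

```text
time: 9.9
position: [0.5303, -0.2549, 0.0736]
tool_rot: [0.609, 0.793, -0.007, -0.014]
ft_force: [-0.5, -0.3, -0.9]
grip_width: 0.0733
```

carry_out(
  steps=[
    [[0,0,1],0,0.1],
    [[0,0,2.5],0,0.1],
    [[0,0,3],0,0],
    [[0,0,3],0,0],
    [[0,0,2],0,0],
    [[0,0,1],0,0],
    [[0,0,0],0,0],
    [[0,0,0],0,0],
  ],
)

```text
time: 10.7
position: [0.5291, -0.254, 0.2059]
tool_rot: [0.609, 0.793, -0.007, -0.015]
ft_force: [-0.1, -0.4, 0.4]
grip_width: 0.0868
```

```bash
python3 -c "
from h import *
print(jaw())
b=snap('scene','s3')
cv2.imwrite('pics/c3.png',cv2.resize(b['pixels'][100:250,110:240,::-1],None,fx=4,fy=4,interpolation=2))
"
```

```text
(array([ 0.5291, -0.254 ,  0.2059]), np.float64(104.91), array([-0.0314,  0.0069, -0.9995]), 10.7, 0.0868217193806558)
```

View pics/c3.png

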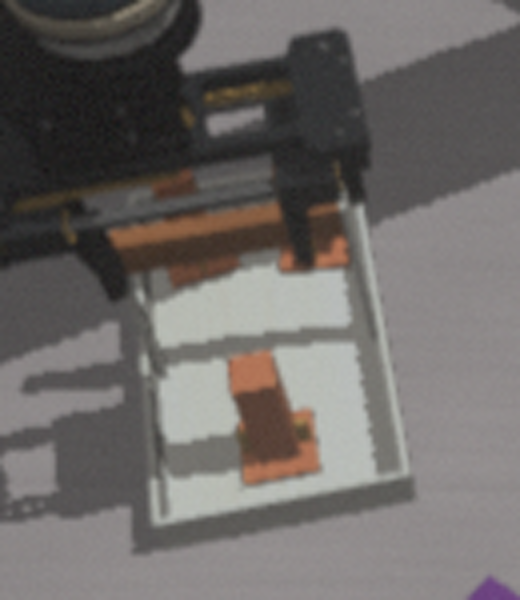

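The foot stands upright in the empty half. The two other feet are visible behind the handle at about (200,270) and (315,255) in the crop. Next I'll turn and move over the handle.

carry_out(
  steps=[
    [[-0.7,-0.2,0],-6,0],
    [[-0.8,-0.2,0],-8,0],
    [[-0.8,-0.2,0],-8,0],
    [[-0.8,-0.2,0],-8,0],
    [[-0.8,-0.2,0],-8,0],
    [[-0.8,-0.2,0],-8,0],
    [[-0.8,-0.2,0],-8,0],
    [[-0.7,-0.2,0],-8,0],
    [[-0.5,-0.2,0],-8,0],
    [[-0.4,0,0],-6,0],
  ],
)

```text
time: 11.75
position: [0.4496, -0.2672, 0.191]
tool_rot: [0.974, 0.223, 0.003, -0.03]
ft_force: [-0.1, 0.1, 0.2]
grip_width: 0.0868
```

carry_out(
  steps=[
    [[0,0,0],-5,0],
    [[0,0,0],-3,0],
    [[0,0,0],0,0],
    [[0,0,0],0,0],
  ],
)

```text
time: 12.15
position: [0.4462, -0.2652, 0.1858]
tool_rot: [0.988, 0.151, 0.001, -0.034]
ft_force: [0.1, -0.5, 0.3]
grip_width: 0.0868
```

```bash
python3 -c "
from h import *
print(jaw(), robot.get_obs()['q'])
c=snap('wrist','w4')
y=np.radians(14.2); u=np.array([-np.sin(y),np.cos(y),0]);x=np.array([np.cos(y),np.sin(y),0])
H=np.array([.4545,-.2745,.133])
print(proj(c,[H+s*.065*u+t*.007*x for s in(1,-1) for t in (1,-1)]).round(1))
"
```

```text
(array([ 0.4462, -0.2652,  0.1858]), np.float64(17.35), array([-0.0074,  0.0679, -0.9977]), 12.15, 0.08676965288939278) [-0.7759958   0.48444415  1.72847281  0.0520441   0.98226093 -1.10939248]
[[301.8 155.5]
 [276.4 154.1]
 [287.  363.8]
 [264.7 362.9]]
```

View pics/w4.png

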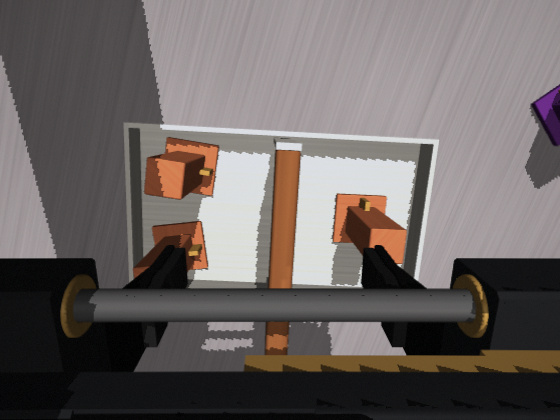

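The wrist view shows all three feet standing: (180,170) and (170,245) in one half, (365,225) in the other. The handle sits where I predicted, but the tool has picked up a tilt of about 4°. I want it gone before gripping, so I'll test what changes it, up here in free air.

carry_out(
  steps=[
    [[0,0,1],3,0],
    [[0,0,1],3,0],
    [[0,0,0.5],3,0],
    [[0,0,0],3,0],
    [[0,0,0],3,0],
    [[0,0,0],3,0],
    [[0,0,0],3,0],
    [[0,0,0],3,0],
    [[0,0,0],0,0],
    [[0,0,0],0,0],
  ],
)

```text
time: 13.2
position: [0.4459, -0.2637, 0.2088]
tool_rot: [0.93, 0.365, -0.008, -0.036]
ft_force: [0.0, 0.6, -0.1]
grip_width: 0.0871
```

```bash
python3 -c "
from h import *
print(jaw(), robot.get_obs()['q'].round(4))"
```

```text
(array([ 0.4459, -0.2637,  0.2088]), np.float64(42.82), array([-0.0411,  0.0609, -0.9973]), 13.2, 0.08714214820970692) [-0.759   0.4583  1.6923  0.0182  1.0628 -1.5161]
```

carry_out(
  steps=[
    [[0,0,0],-3,0],
    [[0,0,0],-3,0],
    [[0,0,0],-3,0],
    [[0,0,0],-3,0],
    [[0,0,0],-3,0],
    [[0,0,0],-3,0],
    [[0,0,0],-3,0],
    [[0,0,0],-3,0],
    [[0,0,0],0,0],
    [[0,0,0],0,0],
  ],
)

```text
time: 14.2
position: [0.4456, -0.2634, 0.2077]
tool_rot: [0.988, 0.153, -0.0, -0.038]
ft_force: [0.1, -0.5, 0.2]
grip_width: 0.087
```

```bash
python3 -c "
from h import *
print(jaw(), robot.get_obs()['q'].round(4))"
```

```text
(array([ 0.4456, -0.2634,  0.2077]), np.float64(17.55), array([-0.0124,  0.0744, -0.9972]), 14.2, 0.08701068608902518) [-0.7749  0.4534  1.7063  0.0514  1.0436 -1.1089]
```

The tilt leans mostly along the handle (tool z·jaw is only about 0.6°), so gripping the bar across its thickness won't tip the tray. What matters is how much the tilt changes while carrying. I'll align, then descend.

carry_out(
  steps=[
    [[0.3,-0.4,0],-1,0],
    [[0.3,-0.4,0],-1,0],
    [[0.2,-0.2,-1],-1,0],
    [[0,0,-1.2],0,0],
    [[0,0,-1.2],0,0],
    [[0,0,-1],0,0],
    [[0,0,-0.6],0,0],
    [[0,0,0],0,0],
    [[0,0,0],0,0],
  ],
)

```text
time: 15.1
position: [0.4539, -0.274, 0.1516]
tool_rot: [0.991, 0.125, -0.0, -0.039]
ft_force: [0.5, 0.3, 0.9]
grip_width: 0.0872
```

```bash
python3 -c "
from h import *
print(jaw())"
```

```text
(array([ 0.4539, -0.274 ,  0.1516]), np.float64(14.35), array([-0.0104,  0.077 , -0.997 ]), 15.1, 0.08721120357803959)
```

carry_out(
  steps=[
    [[0,0,-0.8],0,0],
    [[0,0,-0.9],0,0],
    [[0,0,-0.6],0,0],
    [[0,0,-0.3],0,0],
    [[0,0,0],0,0],
    [[0,0,0],0,0.5],
  ],
)

```text
time: 15.7
position: [0.4544, -0.2743, 0.1241]
tool_rot: [0.991, 0.125, 0.0, -0.038]
ft_force: [0.3, 0.3, -1.2]
grip_width: 0.0843
```

```bash
python3 -c "
from h import *
print(jaw())"
```

```text
(array([ 0.4544, -0.2743,  0.1241]), np.float64(14.36), array([-0.009 ,  0.0756, -0.9971]), 15.7, 0.08425307310729217)
```

carry_out(
  steps=[
    [[0,0,0],0,0.7],
    [[0,0,0],0,0.7],
    [[0,0,0],0,0.7],
    [[0,0,0],0,0.7],
    [[0,0,0],0,0.8],
    [[0,0,0],0,0.85],
    [[0,0,0],0,0.9],
    [[0,0,0],0,1],
    [[0,0,0],0,1],
    [[0,0,0],0,1],
  ],
  squeeze=40,
)

```text
time: 16.7
position: [0.4546, -0.2748, 0.1251]
tool_rot: [0.991, 0.125, 0.001, -0.037]
ft_force: [0.6, 0.1, -0.2]
grip_width: 0.0136
```

carry_out(
  steps=[
    [[0,0,0],0,1],
    [[0,0,0],0,1],
    [[0,0,0],0,1],
  ],
  squeeze=55,
)

```text
time: 17.0
position: [0.4546, -0.2748, 0.1251]
tool_rot: [0.991, 0.125, 0.001, -0.037]
ft_force: [-0.3, -1.1, 1.2]
grip_width: 0.0135
```

```bash
python3 -c "
from h import *
print(jaw(), robot.get_obs()['ft_force'],robot.get_obs()['moment'])"
```

```text
(array([ 0.4546, -0.2748,  0.1251]), np.float64(14.39), array([-0.0083,  0.0739, -0.9972]), 17.0, 0.013500539459128479) [-0.30868277 -1.12068649  1.19332188] [-0.17290298  0.26142932  0.01525447]
```

carry_out(
  steps=[
    [[0,0,0.5],0,1],
    [[0,0,0.8],0,1],
    [[0,0,1.2],0,1],
    [[0,0,1.5],0,1],
    [[0,0,1.5],0,1],
    [[0,0,1.5],0,1],
    [[0,0,1.2],0,1],
    [[0,0,0.8],0,1],
    [[0,0,0.4],0,1],
    [[0,0,0],0,1],
  ],
)

```text
time: 18.0
position: [0.4498, -0.2695, 0.2212]
tool_rot: [0.991, 0.125, -0.003, -0.043]
ft_force: [-0.2, -0.5, -9.2]
grip_width: 0.0136
```

```bash
python3 -c "
from h import *
print(jaw(), robot.get_obs()['ft_force'],robot.get_obs()['moment'])
b=snap('scene','s5')
cv2.imwrite('pics/c5.png',cv2.resize(b['pixels'][60:260,80:300,::-1],None,fx=3,fy=3,interpolation=2))
"
```

```text
(array([ 0.4498, -0.2695,  0.2212]), np.float64(14.37), array([-0.0175,  0.0842, -0.9963]), 18.0, 0.013628826759262518) [-0.23394796 -0.53446726 -9.22181241] [-0.28968688 -0.19111728 -0.03041558]
```

View pics/c5.png

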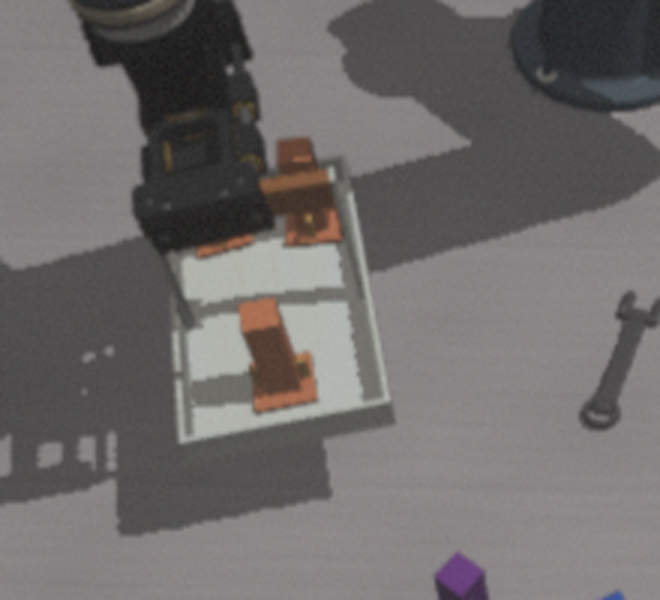

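The tray is off the bench, level and with all three feet standing: the loose foot at (280,360) in the crop, the others at (310,200) and (225,245). Now I'll carry it, in chunks.

carry_out(
  steps=[
    [[0.1,0.4,0.1],0,1],
    [[0.1,0.8,0.1],0,1],
    [[0.2,1.2,0.2],-0.3,1],
    [[0.2,1.6,0.2],-0.4,1],
    [[0.3,2,0.2],-0.4,1],
    [[0.3,2.2,0.2],-0.4,1],
    [[0.3,2.2,0.2],-0.4,1],
    [[0.3,2.2,0.2],-0.4,1],
    [[0.3,2.2,0.2],-0.4,1],
    [[0.3,2.2,0.2],-0.4,1],
  ],
)

```text
time: 19.05
position: [0.4713, -0.0865, 0.2365]
tool_rot: [0.994, 0.095, -0.006, -0.047]
ft_force: [0.0, 0.3, -9.2]
grip_width: 0.0135
```

```bash
python3 -c "
from h import *
print(jaw(), robot.get_obs()['ft_force'],robot.get_obs()['moment'])"
```

```text
(array([ 0.4713, -0.0865,  0.2365]), np.float64(10.91), array([-0.0204,  0.093 , -0.9955]), 19.05, 0.013541262218324168) [ 0.03787025  0.29799932 -9.18671575] [-0.28161804 -0.16827577 -0.00633862]
```

carry_out(
  steps=[
    [[0.3,2.2,0.1],-0.4,1],
    [[0.3,2.2,0.1],-0.4,1],
    [[0.3,2.2,0.1],-0.4,1],
    [[0.3,2.2,0.1],-0.4,1],
    [[0.3,2.2,0.1],-0.4,1],
    [[0.3,2.2,0.1],-0.4,1],
    [[0.3,2.2,0.1],-0.4,1],
    [[0.3,2.2,0.1],-0.4,1],
    [[0.3,2,0.1],-0.4,1],
    [[0.3,1.8,0.1],-0.4,1],
  ],
)

```text
time: 20.05
position: [0.4917, 0.1483, 0.2459]
tool_rot: [0.997, 0.062, -0.011, -0.05]
ft_force: [0.4, -0.5, -9.3]
grip_width: 0.0137
```

```bash
python3 -c "
from h import *
print(jaw(), robot.get_obs()['ft_force'],robot.get_obs()['moment'])"
```

```text
(array([0.4917, 0.1483, 0.2459]), np.float64(7.13), array([-0.0281,  0.0989, -0.9947]), 20.05, 0.01372364666413307) [ 0.39847816 -0.49579417 -9.2755625 ] [-0.39216343 -0.14156703  0.05004435]
```

carry_out(
  steps=[
    [[0.4,1.6,0.1],-0.4,1],
    [[0.4,1.6,0.1],-0.4,1],
    [[0.4,1.4,0.1],-0.4,1],
    [[0.4,1.2,0.1],-0.4,1],
    [[0.4,1,0],-0.4,1],
    [[0.3,0.7,0],-0.3,1],
    [[0.3,0.4,0],0,1],
    [[0,0,0],0,1],
    [[0,0,0],0,1],
  ],
)

```text
time: 20.95
position: [0.5088, 0.2382, 0.2471]
tool_rot: [0.998, 0.045, -0.018, -0.05]
ft_force: [-0.4, 0.5, -8.7]
grip_width: 0.0138
```

```bash
python3 -c "
from h import *
print(jaw(), robot.get_obs()['ft_force'],robot.get_obs()['moment'])
b=snap('scene','s6');snap('top','t6')
cv2.imwrite('pics/c6.png',cv2.resize(b['pixels'][100:300,300:480,::-1],None,fx=3,fy=3,interpolation=2))
"
```

```text
(array([0.5088, 0.2382, 0.2471]), np.float64(5.24), array([-0.0396,  0.0983, -0.9944]), 20.95, 0.013763484213864549) [-0.39138838  0.50980034 -8.71139165] [-0.45456963 -0.16411278  0.01791569]
```

View pics/c6.png

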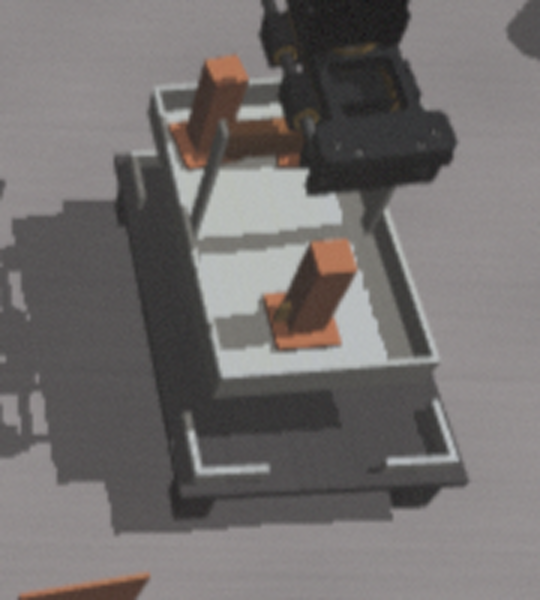

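The tray is level to about 2.5° with all three feet standing, about 2 cm short of the stand's centre. I'll check the offset from the rim corners in the scene view, and then correct it.

```bash
python3 -c "
from h import *
b=load('s6')
r=onz(b,np.array([(218,380),(438,360),(152,90)])/3+[299.7,99.7],.147)
print(r.round(4)); u=r[1]-r[0]
print(np.degrees(np.arctan2(-u[0],u[1])), np.linalg.norm(u))
y=np.radians(5.2);print('centre',(r[0]+r[1])[:2]/2-.13*np.array([np.cos(y),np.sin(y)]))
s=onz(b,np.array([(196,473),(457,460)])/3+[299.7,99.7],.074);y=np.radians(4.4)
print('stand',s.mean(0)[:2]-.15*np.array([np.cos(y),np.sin(y)]),np.linalg.norm(s[1]-s[0]))
"
```

```text
[[0.6441 0.1791 0.147 ]
 [0.6256 0.3308 0.147 ]
 [0.3797 0.1591 0.147 ]]
6.949800541599237 0.15286902935797655
centre [0.50540981 0.24317577]
stand [0.52166932 0.25790092] 0.1883699077187549
```

carry_out(
  steps=[
    [[0.3,0.3,0],0,1],
    [[0.4,0.4,0],-0.3,1],
    [[0.4,0.3,0],-0.3,1],
    [[0.3,0.2,0],-0.2,1],
    [[0.2,0.1,0],0,1],
    [[0,0,0],0,1],
    [[0,0,0],0,1],
  ],
)

```text
time: 21.75
position: [0.527, 0.251, 0.2472]
tool_rot: [0.998, 0.036, -0.017, -0.05]
ft_force: [-0.3, 0.6, -9.1]
grip_width: 0.0137
```

```bash
python3 -c "
from h import *
print(jaw())"
```

```text
(array([0.527 , 0.251 , 0.2472]), np.float64(4.22), array([-0.0372,  0.099 , -0.9944]), 21.75, 0.013685108099264511)
```

carry_out(
  steps=[
    [[0,0.1,-0.4],0,1],
    [[0,0.1,-0.7],0,1],
    [[0,0,-0.8],0,1],
    [[0,0,-0.8],0,1],
    [[0,0,-0.8],0,1],
    [[0,0,-0.6],0,1],
    [[0,0,-0.3],0,1],
    [[0,0,0],0,1],
    [[0,0,0],0,1],
  ],
)

```text
time: 22.65
position: [0.5258, 0.2528, 0.1978]
tool_rot: [0.998, 0.036, -0.019, -0.05]
ft_force: [-0.1, -0.1, -9.0]
grip_width: 0.0136
```

```bash
python3 -c "
from h import *
print(jaw())
b=snap('scene','s7')
cv2.imwrite('pics/c7.png',cv2.resize(b['pixels'][100:300,300:480,::-1],None,fx=3,fy=3,interpolation=2))
"
```

```text
(array([0.5258, 0.2528, 0.1978]), np.float64(4.22), array([-0.0405,  0.0981, -0.9943]), 22.65, 0.013580023710518667)
```

View pics/c7.png

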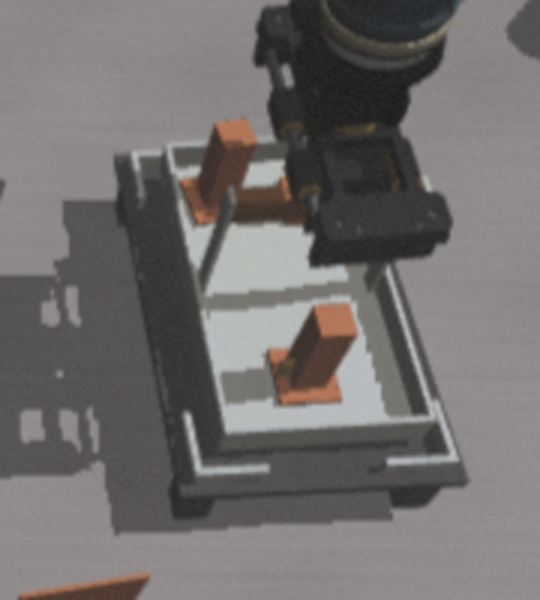

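```bash
python3 -c "
from h import *
b=load('s7')
r=onz(b,np.array([(222,434),(438,417)])/3+[299.7,99.7],.098);u=r[1]-r[0]
print(r.round(4),np.degrees(np.arctan2(-u[0],u[1])), np.linalg.norm(u))
y=np.radians(4.4);print('centre',r.mean(0)[:2]-.13*np.array([np.cos(y),np.sin(y)]))
"
```

```text
[[0.6592 0.1908 0.098 ]
 [0.6429 0.3455 0.098 ]] 5.995933785993719 0.15554281784028476
centre [0.52145693 0.25821587]
```

carry_out(
  steps=[
    [[0,0,-0.3],0,1],
    [[0,0,-0.3],0,1],
    [[0,0,-0.3],0,1],
  ],
)

```text
time: 23.0
position: [0.5268, 0.2531, 0.1899]
tool_rot: [0.998, 0.036, -0.017, -0.05]
ft_force: [-2.8, 0.9, -4.1]
grip_width: 0.0136
```

The tray is centred over the seat and its +x end has just touched. I'll ease the grip so the tray can level itself as it comes down.

carry_out(
  steps=[
    [[0,0,-0.2],0,1],
    [[0,0,-0.2],0,1],
    [[0,0,-0.2],0,1],
  ],
  squeeze=20,
)

```text
time: 23.3
position: [0.5258, 0.2541, 0.1851]
tool_rot: [0.998, 0.036, -0.017, -0.051]
ft_force: [-4.8, -1.3, 9.4]
grip_width: 0.0143
```

```bash
python3 -c "
from h import *
print(jaw(), robot.get_obs()['moment'])"
```

```text
(array([0.5258, 0.2541, 0.1851]), np.float64(4.25), array([-0.0385,  0.101 , -0.9941]), 23.3, 0.014283141328426964) [-0.37341241  0.47371448  0.14399024]
```

carry_out(
  steps=[
    [[0,0,0],0,1],
    [[0,0,0],0,1],
    [[0,0,0],0,1],
  ],
  squeeze=8,
)

```text
time: 23.6
position: [0.5263, 0.2541, 0.1851]
tool_rot: [0.998, 0.036, -0.017, -0.051]
ft_force: [-1.5, 0.7, -4.8]
grip_width: 0.0143
```

carry_out(
  steps=[
    [[0,0,0],0,1],
    [[0,0,0],0,1],
    [[0,0,0],0,1],
  ],
  squeeze=3,
)

```text
time: 23.9
position: [0.5263, 0.2541, 0.1853]
tool_rot: [0.998, 0.036, -0.017, -0.051]
ft_force: [-1.4, -0.2, -4.7]
grip_width: 0.0146
```

carry_out(
  steps=[
    [[0,0,-0.2],0,1],
    [[0,0,-0.2],0,1],
    [[0,0,0],0,1],
    [[0,0,0],0,1],
  ],
)

```text
time: 24.3
position: [0.5263, 0.2542, 0.1833]
tool_rot: [0.998, 0.036, -0.016, -0.052]
ft_force: [-3.0, 0.9, -0.8]
grip_width: 0.0143
```

carry_out(
  steps=[
    [[0,0,0],0,0.82],
    [[0,0,0],0,0.8],
    [[0,0,0],0,0.75],
    [[0,0,0],0,0.6],
    [[0,0,0],0,0.4],
    [[0,0,0],0,0.2],
    [[0,0,0],0,0.1],
    [[0,0,0],0,0.1],
    [[0,0,0],0,0.1],
    [[0,0,0],0,0.1],
  ],
)

```text
time: 25.3
position: [0.5318, 0.2547, 0.1852]
tool_rot: [0.998, 0.036, -0.01, -0.053]
ft_force: [0.3, -0.6, 0.1]
grip_width: 0.0695
```

carry_out(
  steps=[
    [[0,0,0.5],0,0.1],
    [[0,0,1.5],0,0.1],
    [[0,0,2.5],0,0.1],
    [[0,0,3],0,0.1],
    [[0,0,3],0,0.1],
    [[0,0,3],0,0.1],
    [[-3,0,1],0,0.1],
    [[-3,-1,0],0,0.1],
    [[-3,-2,0],0,0.1],
    [[-2,-2,0],0,0.1],
  ],
)

```text
time: 26.3
position: [0.4201, 0.2048, 0.3385]
tool_rot: [0.998, 0.037, -0.007, -0.053]
ft_force: [-0.1, -0.0, 0.7]
grip_width: 0.0785
```

carry_out(
  steps=[
    [[0,-4,0],0,0.1],
    [[0,-4,0],0,0.1],
    [[0,-4,0],0,0.1],
    [[0,-4,0],0,0.1],
    [[0,-4,0],0,0.1],
    [[0,-3,0],0,0.1],
    [[0,-1,0],0,0.1],
    [[0,0,0],0,0.1],
  ],
)

```text
time: 27.1
position: [0.4145, -0.0442, 0.343]
tool_rot: [0.998, 0.038, -0.004, -0.052]
ft_force: [0.3, 0.2, 0.7]
grip_width: 0.0786
```

```bash
python3 -c "
from h import *
print(jaw())
a=snap('top','t8');b=snap('scene','s8')
p=np.hstack([cv2.resize(a['pixels'][155:305,120:230],(396,540),interpolation=2),cv2.resize(b['pixels'][135:285,340:450],(396,540),interpolation=2)])
cv2.imwrite('pics/c8.png',p[:,:,::-1])
"
```

```text
(array([ 0.4145, -0.0442,  0.343 ]), np.float64(4.36), array([-0.0112,  0.1036, -0.9946]), 27.1, 0.07858615028583327)
```

View pics/c8.png

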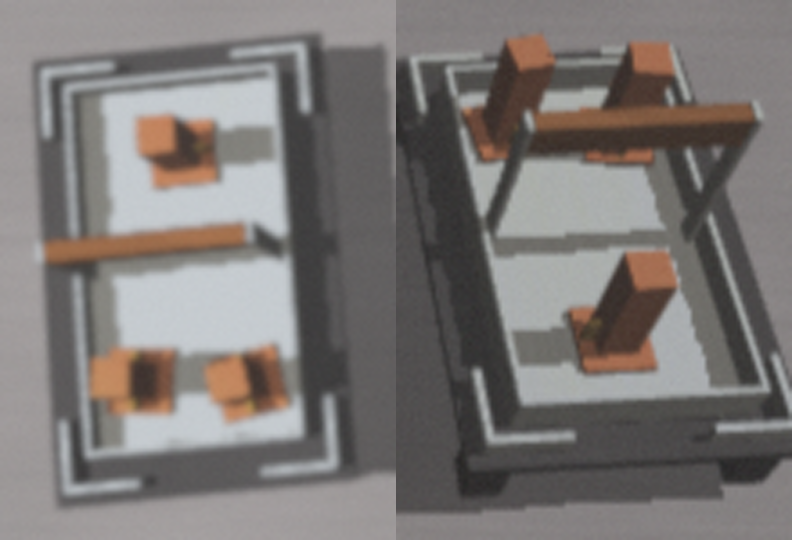

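Both views show the tray flat and well inside all four angles, with the rim corners in the left panel at about (68,85), (275,68), (305,438) and (88,455). All three feet are standing in their own halves and the gripper is clear, so I'm handing in.

```bash
python3 -c "
from h import *
a=load('t8')
r=onz(a,np.array([(66,87),(277,66),(307,436),(88,457)])/3.6+[119.6,154.6],.09)
print(r.mean(0),[np.linalg.norm(r[i]-r[(i+1)%4]).round(3) for i in range(4)])
print(robot.hand_in())"
```

```text
[0.52577623 0.25413903 0.09      ] [np.float64(0.15), np.float64(0.258), np.float64(0.15), np.float64(0.258)]
the job is handed in; nothing more can be done
None
```

I stood the copper foot in the tray's empty half, then carried the tray by its handle to the stand, set it down and released it. I handed the job in at about 27 s of the 54 s limit; no verdict was reported.

**Last checks:**
- **Tray position:** in the final pictures the tray lies flat inside all four corner angles. Its measured centre is (0.526, 0.254), against (0.523, 0.257) for the stand. That is about 4 mm off, with 15 mm of room on each side.
- **Feet:** all three stand in their own halves, and the gripper is clear.
- **Bystanders:** I never moved near the offcut, jar, wrench or the coloured look-alikes, but I didn't measure them again at the end.

**What didn't go to plan:**
- **Tool tilt:** the tool slowly built up a tilt of 4–6° while moving. The tray itself leaned only about 2–3° at most while being carried.
- **Setting down:** because of that lean, the tray's +x end touched first. I loosened the grip in stages while lowering, so the tray levelled itself. The highest wrist force I read was about 10 N.

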